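# Find the tired spring mount of the slip sieve and fold its tag down

### The arm

A 6-joint arm with a two-finger parallel gripper is mounted at the origin on the work surface. World frame = base frame: x ahead of the robot, y to its left, z up, the work surface at z = 0. Lengths are in m, angles in rad, forces in N, time in s.
With the tool pointing down it reaches from about 0.25 to 0.725 m from the base axis. Payload 4 kg.
Tool frame: the origin (TCP) lies midway between the tips of the shut fingers; the grasp point (between the pads) lies 19 mm behind it; z points along the fingers, y is the direction in which the jaws open and shut (so a half turn about z gives the same grasp; the last joint's range is limited). The gripper opens to 85 mm and grips with 20 to 120 N. Pads are 22 mm wide; open, the fingers measure 114 mm over their backs; the gripper's body (76 mm by 85 mm) begins 54 mm behind the grasp point. The pads swing forward as they close: fully open they stand 13 mm farther back than shut.
Start: joints at [1.257, 0.241, 0.005, 1.335, 0, 1.571], TCP at [0.154, 0.476, 0.231] pointing down, gripper open.
Joint ranges: [-2.72, 2.72], [-1.05, 1.87], [-1.09, 1.28], [-1.99, 2.15], [-1.42, 1.44], [-3.14, 3.14]. Speed limits (rad/s): [2.79, 2.79, 3.14, 3.14, 3.14, 3.14].

### API

Orientations are given as a unit quaternion [x, y, z, w].
In Python, from workcell import get_obs, camera, camera_model, job_done, masks_of gives the robot as it stands.
- The arm moves only by the tool jog_arm, never from a script. Its argument "deltas" is a list that holds one entry, the list of rows, each a list of 7 numbers: the shift along the tool's x, y, z in mm, then the turn, a rotation vector about the tool's x, y, z in degrees, then the finger opening in mm, from 0 to 85.4. A call has 1 to 5 rows; each row shifts and turns the pose as measured when the row begins, along the tool's axes as they then stand; what a row does not reach is not made up. A row lasts 1/10 s, in which the tool goes at most 50 mm and 8.59 degrees, less where a joint would pass 70% of its speed; a pose out of reach is approached as far as the arm can. A call with a gripper value outside its range is refused whole. The fingers move at their own pace and stop on an object; the grip force is fixed at half the most. Time passes only in rows, so rows that do not move let the fingers close. It gives the time, the measured TCP pose, the force and the opening at its end, in the units of the state.
- get_obs(): the state, without advancing time (a new reading comes with each control period).
- camera(name): name is "scene" or "top"; returns the picture (384x512x3 uint8, red, green, blue); there is no depth.
- camera_model(name): a dict with "fovy" (degrees; the focal length in pixels is half the picture's height over the tangent of half this angle, whatever the lens; pixels are square), "cx", "cy" (the principal point, pixels), "k1" (the pictures are not rectified: a ray, as slopes to the right and down, at radius r is drawn at 1 + k1 r^2 times it, then the intrinsics apply), "pose" (4x4, takes a point from camera to world coordinates). Camera axes: x right, y down, z forward; pixel columns grow to the right and rows downward; lengths in m; the calibration is good to about 2 mm. A picture is of the moment at which its call begins. camera_model takes no time and is no camera call.
- job_done(): hands the job in, once; it reports no verdict.
Trained networks look in the newest picture that a camera, given by its name, has taken for a name from the list of things; names that differ only in an ending like _2 or _b are one class to them, and where a whole thing is asked for, a point or a joint stands for the part that bears it (a point fixed in the world has none). Each returns a list of dicts, best first, with "conf" (0 to 1); they miss things now and then, are a little off and sometimes report something else, mostly with a low value. They report only what shows in the picture. A call takes as long as a camera call.
- masks_of(target, camera): "pixels" (384x512 bool, what is visible of it) and "at" ([column, row] in pixels, amid what is visible of it).
The state is a dict: "clock": time; "joint_pos": joint angles; "joint_vel": joint speeds; "tau": joint torques, N m; "eef_pos": TCP position; "tool_rot": TCP orientation; "ft_force": force on the tool from outside, world axes, zero at the start; "ft_torque": the same for the moment, N m; "grip_width": finger opening in m.
Only numpy, scipy, OpenCV 4.12 (cv2) and the standard library are available. Lean on these libraries where they do the work, as an engineer would, in place of code of your own. Each camera call takes 0.05 s, during which the arm holds its last target. There are 200 camera calls.

### The job

The vibrating slip sieve has a tired spring. Press down on each of the three rubber pads to feel which is the softest, then push the red tag hinged to the foot of that mount down flat, to mark it for replacement. Leave the other two tags up, and do not move the bottle, the jar or the spare spring.

Things in the scene. Friction and masses are not known exactly. Their poses are not given: they have to be found in the camera images.
- base: the base of a bench-top vibrating slip sieve, with its sieve taken off: a round blue drum 280 mm across and 60 mm high, fixed to the bench, with a flat grey deck on which three spring mounts stand 138 mm apart in a triangle. Origin: centre of its underside; z up; its control panel is on its +x side.
- mount_a: one of the three spring mounts, fixed on the deck: a steel foot plate, a dark cup, and a coil spring carrying a round black rubber pad; in front of the pad (mount's -x) its own red tag sticks up at a slant. All three look the same and may stand in any of the three places. Origin: underside of the foot, on the pad's axis, 60 mm above the bench; z up; x and y parallel to those of the base.
- pad_a_top (a point): centre of the flat top of mount_a's rubber pad, 54 mm in diameter, 58 mm above the mount's origin at rest (118 mm above the bench); it moves with the pad.
- pad_a (a joint): how far the pad of mount_a is pressed down, m: 0 at the start, 0.015 at the stop. The guide has about 2 N of friction; beyond that two of the springs take about 1.0 to 1.1 N per mm and the tired one about 0.35 N per mm (plus slight damping, 25 N per m/s). Because of the friction, a pad that has been pressed and let go comes back only to about 2 mm (the tired one, if pressed that far, about 5.5 mm) below its first height and stays there.
- tag_a_end (a point): middle of the free upper edge of mount_a's red tag, a plate 34 mm wide, 4 mm thick and 44 mm long from its hinge to this edge, with a white band. Its hinge runs along the mount's y, 42 mm to -x of the pad's axis and 14 mm above the mount's origin (74 mm above the bench). The tag sticks up at a slant away from the pad (to -x), 26 to 33 degrees above level at the start; a push from above on its outer half folds it down.
- tag_a (a joint): angle by which mount_a's tag is folded down, rad: 0 when it points 33 degrees above level, growing as it goes down to -x, 0.58 when it lies flat at its stop (level, upper face 76 mm above the bench, reaching 86 mm to -x of the pad's axis). A stiff hinge (0.035 N m) holds it where it is left. It starts between 0 and 0.12.
- mount_b: one of the three spring mounts, fixed on the deck: a steel foot plate, a dark cup, and a coil spring carrying a round black rubber pad; in front of the pad (mount's -x) its own red tag sticks up at a slant. All three look the same and may stand in any of the three places. Origin: underside of the foot, on the pad's axis, 60 mm above the bench; z up; x and y parallel to those of the base.
- pad_b_top (a point): centre of the flat top of mount_b's rubber pad, 54 mm in diameter, 58 mm above the mount's origin at rest (118 mm above the bench); it moves with the pad.
- pad_b (a joint): how far the pad of mount_b is pressed down, m: 0 at the start, 0.015 at the stop. The guide has about 2 N of friction; beyond that two of the springs take about 1.0 to 1.1 N per mm and the tired one about 0.35 N per mm (plus slight damping, 25 N per m/s). Because of the friction, a pad that has been pressed and let go comes back only to about 2 mm (the tired one, if pressed that far, about 5.5 mm) below its first height and stays there.
- tag_b_end (a point): middle of the free upper edge of mount_b's red tag, a plate 34 mm wide, 4 mm thick and 44 mm long from its hinge to this edge, with a white band. Its hinge runs along the mount's y, 42 mm to -x of the pad's axis and 14 mm above the mount's origin (74 mm above the bench). The tag sticks up at a slant away from the pad (to -x), 26 to 33 degrees above level at the start; a push from above on its outer half folds it down.
- tag_b (a joint): angle by which mount_b's tag is folded down, rad: 0 when it points 33 degrees above level, growing as it goes down to -x, 0.58 when it lies flat at its stop (level, upper face 76 mm above the bench, reaching 86 mm to -x of the pad's axis). A stiff hinge (0.035 N m) holds it where it is left. It starts between 0 and 0.12.
- mount_c: one of the three spring mounts, fixed on the deck: a steel foot plate, a dark cup, and a coil spring carrying a round black rubber pad; in front of the pad (mount's -x) its own red tag sticks up at a slant. All three look the same and may stand in any of the three places. Origin: underside of the foot, on the pad's axis, 60 mm above the bench; z up; x and y parallel to those of the base.
- pad_c_top (a point): centre of the flat top of mount_c's rubber pad, 54 mm in diameter, 58 mm above the mount's origin at rest (118 mm above the bench); it moves with the pad.
- pad_c (a joint): how far the pad of mount_c is pressed down, m: 0 at the start, 0.015 at the stop. The guide has about 2 N of friction; beyond that two of the springs take about 1.0 to 1.1 N per mm and the tired one about 0.35 N per mm (plus slight damping, 25 N per m/s). Because of the friction, a pad that has been pressed and let go comes back only to about 2 mm (the tired one, if pressed that far, about 5.5 mm) below its first height and stays there.
- tag_c_end (a point): middle of the free upper edge of mount_c's red tag, a plate 34 mm wide, 4 mm thick and 44 mm long from its hinge to this edge, with a white band. Its hinge runs along the mount's y, 42 mm to -x of the pad's axis and 14 mm above the mount's origin (74 mm above the bench). The tag sticks up at a slant away from the pad (to -x), 26 to 33 degrees above level at the start; a push from above on its outer half folds it down.
- tag_c (a joint): angle by which mount_c's tag is folded down, rad: 0 when it points 33 degrees above level, growing as it goes down to -x, 0.58 when it lies flat at its stop (level, upper face 76 mm above the bench, reaching 86 mm to -x of the pad's axis). A stiff hinge (0.035 N m) holds it where it is left. It starts between 0 and 0.12.
- clay_bottle: bystander: loose brown clay bottle, belly 86 mm wide, slim neck, 172 mm high; origin at the centre of its underside. Leave alone.
- glaze_jar: bystander: loose amber glass jar with white cap, 68 mm wide, 85 mm high; origin at the centre of its underside. Leave alone.
- spare_spring: bystander: loose spare coil spring, 43 mm wide, 46 mm high, standing on end; origin at the centre of its underside. Leave alone.

How it is judged:
On the way, in this order (a step that is already met when the one before it is completed fails the run):
1. each of the three pads has been pressed down and let go: each rests at least 1 mm below its first height, and only the softest is 3 mm or more below (((value of joint pad_a above 0.003 m and value of joint pad_b between 0.001 and 0.003 m and value of joint pad_c between 0.001 and 0.003 m) or (value of joint pad_b above 0.003 m and value of joint pad_a between 0.001 and 0.003 m and value of joint pad_c between 0.001 and 0.003 m) or (value of joint pad_c above 0.003 m and value of joint pad_a between 0.001 and 0.003 m and value of joint pad_b between 0.001 and 0.003 m))), for 0.1 s.
2. the tag of the softest mount is pushed down flat (((value of joint tag_a above 0.48 rad and value of joint pad_a above 0.003 m and value of joint each of tag_b, tag_c below 0.3 rad and value of joint each of pad_b, pad_c below 0.003 m) or (value of joint tag_b above 0.48 rad and value of joint pad_b above 0.003 m and value of joint each of tag_a, tag_c below 0.3 rad and value of joint each of pad_a, pad_c below 0.003 m) or (value of joint tag_c above 0.48 rad and value of joint pad_c above 0.003 m and value of joint each of tag_a, tag_b below 0.3 rad and value of joint each of pad_a, pad_b below 0.003 m))), for 0.2 s.
At the end, for the whole second after the job is handed in: The tag of the softest mount (the one whose pad, once pressed, stays 3 mm or more below its first height) is at rest within 0.1 rad of lying flat; the other two tags are up (joint under 0.3 rad); bottle, jar and spare spring are upright and within 15 mm of where they were (((value of joint tag_a above 0.48 rad and value of joint pad_a above 0.003 m and value of joint each of tag_b, tag_c below 0.3 rad and value of joint each of pad_b, pad_c below 0.003 m) or (value of joint tag_b above 0.48 rad and value of joint pad_b above 0.003 m and value of joint each of tag_a, tag_c below 0.3 rad and value of joint each of pad_a, pad_c below 0.003 m) or (value of joint tag_c above 0.48 rad and value of joint pad_c above 0.003 m and value of joint each of tag_a, tag_b below 0.3 rad and value of joint each of pad_a, pad_b below 0.003 m)) and velocity of joint each of tag_a, tag_b, tag_c below 0.05 rad/s and distance of each of clay_bottle, glaze_jar, spare_spring from where it was at the start of the episode below 0.015 m and angle between each of clay_bottle, glaze_jar, spare_spring's own z axis and vertical below 0.1 rad); the robot touches nothing.
It fails at once if the tag of a mount that is not the softest, or has not been pressed, is pushed down (joint over 0.3 rad while its pad is less than 3 mm below its first height) ((value of joint tag_a above 0.3 rad and value of joint pad_a below 0.003 m) or (value of joint tag_b above 0.3 rad and value of joint pad_b below 0.003 m) or (value of joint tag_c above 0.3 rad and value of joint pad_c below 0.003 m)).
It fails at once if the bottle, the jar or the spare spring is moved by more than 15 mm, lifted or knocked over (distance of any of clay_bottle, glaze_jar, spare_spring from where it was at the start of the episode above 0.015 m or angle between any of clay_bottle, glaze_jar, spare_spring's own z axis and vertical above 0.3 rad).
It also fails if it takes over 48 s, if anything falls off the work surface, if the arm or the gripper's body presses on something with over 40 N, if the wrist force passes 120 N, or if a joint passes its speed limit or range.

## Working session

There is one attempt and no reset: what is moved stays moved. The work goes in short steps, Python scripts to look and compute and a tool call to move; the robot and the scene stay as the last step left them, time stands still between calls to the robot, and variables do not carry over. Pictures are saved under pics/ and viewed, about 8 in all and at most 12, crops included, and the job is handed in when it is done.

Besides the shell and the picture viewer there is one more tool, called after ">>>" as a command line: name --argument value ..., lists and objects as JSON in quotes. jog_arm: Moves the arm, as the interface text tells. Its arguments: {"type":"object","properties":{"deltas":{"type":"array"}},"required":["deltas"]}

```bash
mkdir -p pics
cat > h.py <<'E'
import numpy as np, cv2
from workcell import *
def ray(cam,uv):
    m=camera_model(cam); f=192/np.tan(np.radians(m["fovy"])/2)
    d=np.array([(uv[0]-m["cx"])/f,(uv[1]-m["cy"])/f]); s=d.copy()
    for _ in range(20): s=d/(1+m["k1"]*(s@s))
    P=np.array(m["pose"]); return P[:3,3],P[:3,:3]@np.r_[s,1]
def atz(cam,uv,z):
    o,d=ray(cam,uv); return o+d*(z-o[2])/d[2]
def tri(a,b):
    A=0;B=0
    for o,d in (a,b):
        d=d/np.linalg.norm(d);M=np.eye(3)-np.outer(d,d);A=A+M;B=B+M@o
    return np.linalg.solve(A,B)
def proj(cam,p):
    m=camera_model(cam); f=192/np.tan(np.radians(m["fovy"])/2);P=np.array(m["pose"])
    q=P[:3,:3].T@(np.array(p)-P[:3,3]);s=q[:2]/q[2];s=s*(1+m["k1"]*(s@s));return s*f+[m["cx"],m["cy"]]
E
python3 - <<'E'
from h import *
s=get_obs();print({k:np.round(v,3) for k,v in s.items()})
im={}
for c in("scene","top"):
    im[c]=camera(c);print(c,np.round(camera_model(c)["pose"],3).tolist())
    cv2.imwrite(f"pics/{c}1.png",cv2.resize(im[c][...,::-1],(768,576)))
    for t in("pad_a_top","tag_a_end","base","clay_bottle","glaze_jar","spare_spring"):
        for d in masks_of(t,c):
            ys,xs=np.nonzero(d["pixels"])
            print(c,t,round(d["conf"],2),np.round(d["at"]),d["pixels"].sum(),xs.min(),xs.max(),ys.min(),ys.max(),np.round(atz(c,d["at"],{"p":.118,"t":.085}.get(t[0],.05)),3))
E
```

```text
{'clock': np.float64(0.0), 'joint_pos': array([ 1.257,  0.241,  0.004,  1.335, -0.   ,  1.571]), 'joint_vel': array([ 0.001, -0.001, -0.001,  0.   , -0.001,  0.001]), 'tau': array([-0.0000e+00, -3.7232e+01,  2.5241e+01,  1.7000e-02, -0.0000e+00,
       -0.0000e+00]), 'eef_pos': array([0.154, 0.475, 0.23 ]), 'tool_rot': array([ 0.156,  0.988, -0.001, -0.   ]), 'ft_force': array([ 0.022,  0.715, -0.784]), 'ft_torque': array([-0.004,  0.032, -0.001]), 'grip_width': np.float64(0.085)}
scene [[0.43, 0.475, -0.768, 1.448], [0.903, -0.244, 0.355, -0.356], [-0.018, -0.846, -0.534, 0.716], [0.0, 0.0, 0.0, 1.0]]
scene pad_a_top 0.61 [273. 212.] 358 259 282 205 225 [0.689 0.04  0.118]
scene tag_a_end 0.64 [255. 209.] 117 249 260 204 218 [0.612 0.028 0.085]
scene base 0.8 [250. 236.] 4823 200 307 188 267 [ 0.668 -0.011  0.05 ]
scene clay_bottle 0.73 [172. 239.] 1559 157 192 201 269 [ 0.59  -0.189  0.05 ]
scene clay_bottle 0.43 [219. 200.] 332 210 233 193 210 [ 0.483 -0.021  0.05 ]
scene glaze_jar 0.81 [333. 212.] 859 320 344 191 230 [0.674 0.228 0.05 ]
scene spare_spring 0.53 [313. 193.] 217 308 321 184 202 [0.572 0.231 0.05 ]
top [[0.012, -0.998, 0.062, 0.513], [-0.999, -0.01, 0.032, 0.046], [-0.031, -0.063, -0.998, 1.09], [0.0, 0.0, 0.0, 1.0]]
top pad_a_top 0.74 [270. 142.] 555 258 284 131 156 [0.681 0.039 0.118]
top tag_a_end 0.82 [275. 174.] 284 266 282 163 182 [0.615 0.028 0.085]
top base 0.85 [283. 177.] 8186 214 335 118 243 [0.613 0.008 0.05 ]
top clay_bottle 0.78 [371. 168.] 1226 352 394 155 192 [ 0.637 -0.193  0.05 ]
top clay_bottle 0.23 [274. 172.] 300 266 282 163 182 [0.625 0.029 0.05 ]
top glaze_jar 0.83 [182. 160.] 834 167 199 143 174 [0.649 0.241 0.05 ]
top spare_spring 0.84 [175. 210.] 317 164 185 202 219 [0.536 0.254 0.05 ]
```

View pics/top1.png

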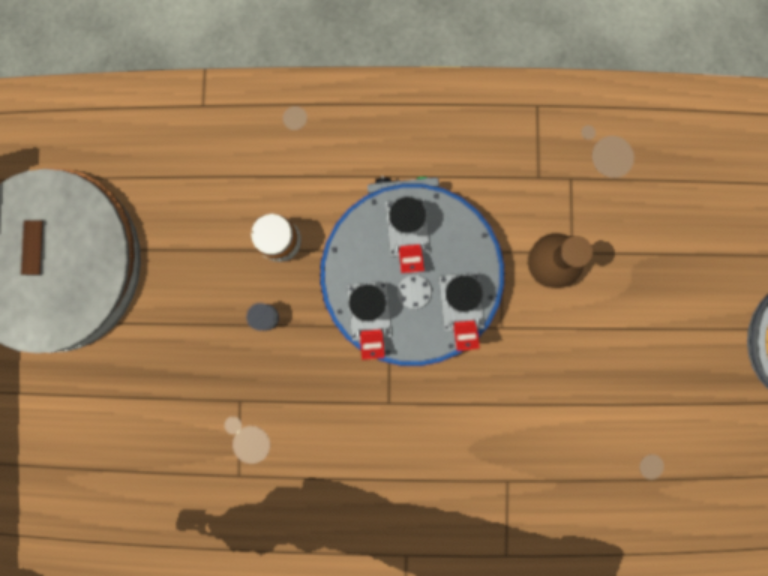

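View pics/scene1.png

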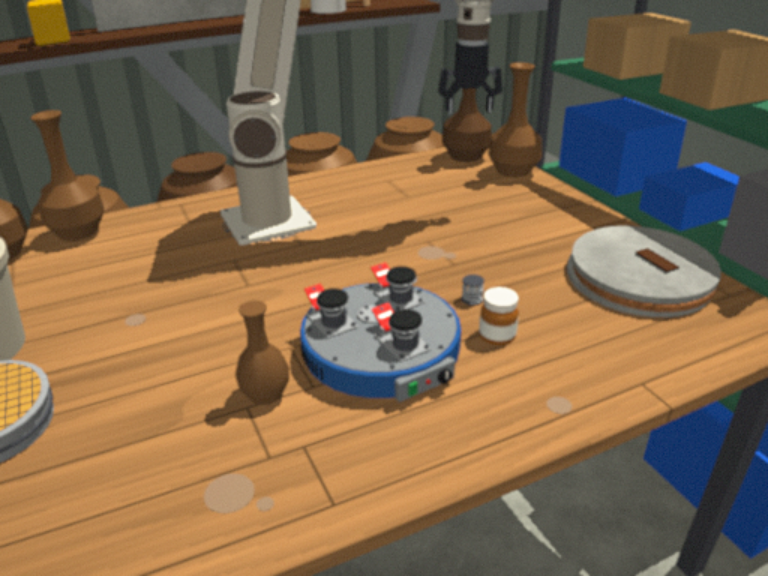

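Run:
```python
from h import *
T={"F":(408,215),"L":(367,302),"R":(464,294)};S={"F":(405,321),"L":(401,277),"R":(333,300)}
G={"F":((411,259),),"L":((372,345),),"R":((466,335),)}
c=lambda p:(np.array(p)+.5)/1.5-.5
P={}
for k in T:
    p=tri(ray("top",c(T[k])),ray("scene",c(S[k])));q=atz("top",c(T[k]),.118);g=atz("top",c(G[k][0]),.088)
    P[k]=q;print(k,"tri",np.round(p,4),"top@z",np.round(q,4),"scene@z",np.round(atz("scene",c(S[k]),.118),4),"tag",np.round(g,4),"tag yaw",np.degrees(np.arctan2(*(q-g)[1::-1])).round(1),"d",np.linalg.norm((q-g)[:2]).round(4))
for a,b in("FL","LR","RF"):print(a,b,np.linalg.norm((P[a]-P[b])[:2]).round(4))
s=get_obs();from scipy.spatial.transform import Rotation as R
print(R.from_quat(s["tool_rot"]).as_matrix().round(3))
```

```text
F tri [0.6807 0.0353 0.1099] top@z [0.679  0.0347 0.118 ] scene@z [0.6912 0.0308 0.118 ] tag [0.619  0.0294 0.088 ] tag yaw 5.0 d 0.0602
L tri [0.5546 0.0923 0.1086] top@z [0.5541 0.0916 0.118 ] scene@z [0.5685 0.0857 0.118 ] tag [0.4928 0.0849 0.088 ] tag yaw 6.2 d 0.0617
R tri [ 0.5679 -0.045   0.1084] top@z [ 0.5668 -0.0455  0.118 ] scene@z [ 0.5826 -0.0485  0.118 ] tag [ 0.5088 -0.0516  0.088 ] tag yaw 6.0 d 0.0583
F L 0.1373
L R 0.1377
R F 0.1379
[[-0.951  0.309 -0.   ]
 [ 0.309  0.951  0.   ]
 [ 0.     0.    -1.   ]]
```

>>> jog_arm --deltas '[[[-41.6,-20.1,0,0,0,0,0],[-41.6,-20.1,0,0,0,0,0],[-41.6,-20.1,0,0,0,0,0],[-41.6,-20.1,0,0,0,0,0],[-41.6,-20.1,0,0,0,0,0]]]'

```text
clock: 1.2
eef_pos: [0.3233, 0.3167, 0.231]
tool_rot: [0.149, 0.989, 0.002, 0.0]
ft_force: [1.0, 1.0, -0.4]
grip_width: 0.0123
```

>>> jog_arm --deltas '[[[-41.6,-20.1,0,0,0,0,0],[-41.6,-20.1,0,0,0,0,0],[-41.6,-20.1,0,0,0,0,0],[-41.6,-20.1,0,0,0,0,0],[-41.6,-20.1,0,0,0,0,0]]]'

```text
clock: 1.7
eef_pos: [0.4987, 0.152, 0.2321]
tool_rot: [0.149, 0.989, 0.003, 0.002]
ft_force: [1.5, 1.1, 0.6]
grip_width: 0.0002
```

>>> jog_arm --deltas '[[[-36,-21,0,0,0,0,0],[-35,-20.5,20,0,0,0,0],[0,0,40,0,0,0,0],[0,0,30,0,0,0,0],[0,0,0,0,0,0,0]]]'

```text
clock: 2.2
eef_pos: [0.5639, 0.0825, 0.1403]
tool_rot: [0.154, 0.988, 0.004, 0.006]
ft_force: [-0.7, 0.4, 0.1]
grip_width: 0.0003
```

>>> jog_arm --deltas '[[[12,6,10,0,0,0,0],[0,0,0,0,0,0,0]]]'

```text
clock: 2.4
eef_pos: [0.5544, 0.0918, 0.131]
tool_rot: [0.155, 0.988, 0.004, 0.005]
ft_force: [-0.5, -0.1, 0.5]
grip_width: -0.0002
```

Run:
```python
from h import *
print(get_obs()["eef_pos"],get_obs()["ft_force"])
c=camera("scene");t=camera("top")
o=np.hstack([cv2.resize(c[160:260,190:310],(384,320)),cv2.resize(t[100:260,190:350],(320,320))])
cv2.imwrite("pics/close1.png",o[...,::-1])
```

```text
[0.55435296 0.09184688 0.13097235] [-0.50622755 -0.1129374   0.49063823]
```

View pics/close1.png

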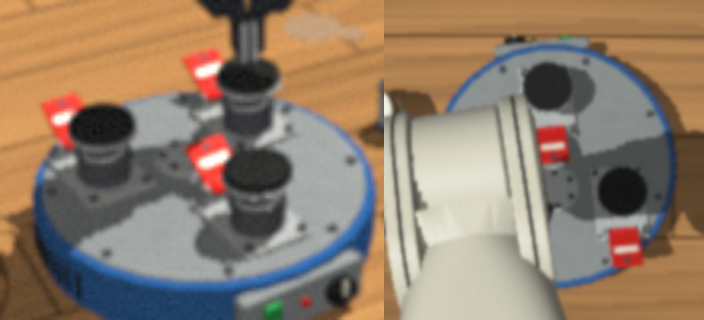

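The left panel shows the fingers centred over pad L (about pixel 248,65). The other two pads and all the tags are undisturbed. Pressing now.

>>> jog_arm --deltas '[[[0,0,10,0,0,0,0],[0,0,3,0,0,0,0],[0,0,3,0,0,0,0]]]'

```text
clock: 2.8
eef_pos: [0.5611, 0.0923, 0.1208]
tool_rot: [0.155, 0.988, 0.006, 0.012]
ft_force: [0.4, 1.0, 0.7]
grip_width: -0.0001
```

>>> jog_arm --deltas '[[[0,0,4,0,0,0,0],[0,0,0,0,0,0,0]]]'

```text
clock: 3.0
eef_pos: [0.5614, 0.0923, 0.1167]
tool_rot: [0.155, 0.988, 0.006, 0.013]
ft_force: [-0.5, 0.1, 0.4]
grip_width: -0.0001
```

Run:
```python
from h import *
s=get_obs();print({k:np.round(v,4) for k,v in s.items()})
```

```text
{'clock': np.float64(3.0), 'joint_pos': array([ 0.1611,  0.4269, -0.0379,  1.0783,  0.0032,  0.4718]), 'joint_vel': array([-0.0002, -0.0042,  0.0066,  0.0049, -0.0016,  0.001 ]), 'tau': array([-4.00000e-04, -4.42459e+01,  2.34875e+01, -2.47600e-01,
        1.01000e-02,  2.00000e-04]), 'eef_pos': array([0.5614, 0.0923, 0.1167]), 'tool_rot': array([0.1547, 0.9879, 0.0058, 0.0127]), 'ft_force': array([-0.5397,  0.1074,  0.3863]), 'ft_torque': array([-0.05  , -0.0208, -0.0009]), 'grip_width': np.float64(-0.0001)}
```

```bash
cat > go.py <<'E'
import sys
from h import *
from scipy.spatial.transform import Rotation as R
s=get_obs();q=R.from_quat(s["tool_rot"])
t=np.array([float(v) for v in sys.argv[1:4]])
y=q.as_matrix()[:,0];x=np.r_[y[:2],0];x/=np.linalg.norm(x);z=np.array([0,0,-1.])
g=R.from_matrix(np.c_[x,np.cross(z,x),z])
print("shift",(q.inv().apply(t-s["eef_pos"])*1e3).round(1),"turn",np.degrees((q.inv()*g).as_rotvec()).round(2),"level shift",(g.inv().apply(t-s["eef_pos"])*1e3).round(1),"F",s["ft_force"].round(2))
E
python3 go.py .5541 .0916 .112
```

```text
shift [ 6.9 -2.9  4.5] turn [0.89 1.33 0.01] level shift [ 6.8 -2.9  4.7] F [-0.54  0.11  0.39]
```

>>> jog_arm --deltas '[[[7,-3,-4,0.9,1.3,0,0],[0,0,0,0,0,0,0]]]'

```text
clock: 3.2
eef_pos: [0.5535, 0.0913, 0.1204]
tool_rot: [0.155, 0.988, -0.0, -0.0]
ft_force: [0.5, -1.1, -0.3]
grip_width: -0.0001
```

```bash
python3 go.py .5541 .0916 .115
```

```text
shift [-0.5  0.5  5.4] turn [-0.05 -0.01  0.  ] level shift [-0.5  0.5  5.4] F [ 0.52 -1.05 -0.27]
```

>>> jog_arm --deltas '[[[0,0,6,0,0,0,0],[0,0,0,0,0,0,0]]]'

```text
clock: 3.4
eef_pos: [0.5545, 0.0914, 0.1142]
tool_rot: [0.155, 0.988, 0.0, 0.001]
ft_force: [0.1, 0.5, -0.7]
grip_width: -0.0002
```

>>> jog_arm --deltas '[[[0,0,3,0,0,0,0],[0,0,0,0,0,0,0]]]'

```text
clock: 3.6
eef_pos: [0.5548, 0.0914, 0.1112]
tool_rot: [0.155, 0.988, 0.0, 0.002]
ft_force: [0.3, -0.4, 0.7]
grip_width: -0.0001
```

>>> jog_arm --deltas '[[[0,0,3,0,0,0,0],[0,0,0,0,0,0,0]]]'

```text
clock: 3.8
eef_pos: [0.5548, 0.0914, 0.1085]
tool_rot: [0.155, 0.988, 0.0, 0.002]
ft_force: [-0.7, 1.0, 1.4]
grip_width: -0.0
```

Run:
```python
from h import *
print([(get_obs()["ft_force"].round(2).tolist(),get_obs()["ft_torque"].round(3).tolist()) for _ in range(2)])
c=camera("scene")
cv2.imwrite("pics/close2.png",cv2.resize(c[150:250,200:325],(750,600),interpolation=cv2.INTER_CUBIC)[...,::-1])
print(proj("scene",[.5548,.0914,.1085]),proj("scene",[.5541,.0916,.118]))
```

```text
[([-0.75, 0.97, 1.37], [0.013, 0.031, -0.005]), ([-0.75, 0.97, 1.37], [0.013, 0.031, -0.005])]
[266.78077156 184.67158814] [266.7139754  181.48687678]
```

View pics/close2.png

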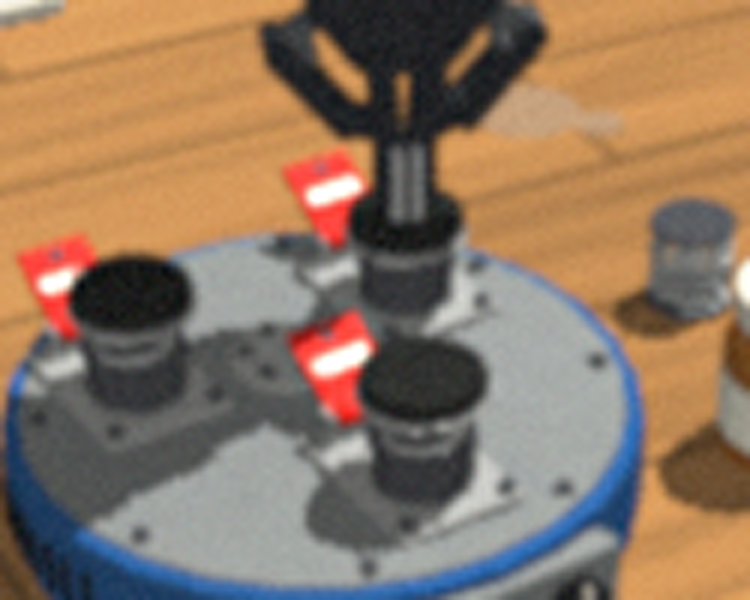

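>>> jog_arm --deltas '[[[0,0,3,0,0,0,0],[0,0,0,0,0,0,0]]]'

```text
clock: 4.05
eef_pos: [0.5548, 0.0914, 0.1061]
tool_rot: [0.155, 0.988, 0.0, 0.002]
ft_force: [0.0, -1.0, 2.0]
grip_width: -0.0003
```

Run:
```python
from h import *
for _ in range(4):
    camera("scene");s=get_obs();print(s["ft_force"].round(2),s["ft_torque"].round(3),s["tau"].round(2),s["eef_pos"].round(4))
```

```text
[-1.21 -0.14  3.07] [-0.01   0.119 -0.056] [-4.000e-02 -4.322e+01  2.255e+01 -2.500e-01 -2.000e-02 -0.000e+00] [0.5548 0.0914 0.1062]
[-1.84  0.06  3.46] [0.019 0.204 0.014] [-4.000e-02 -4.312e+01  2.249e+01 -2.500e-01 -3.000e-02 -0.000e+00] [0.5549 0.0914 0.1062]
[-0.84 -1.29  2.67] [ 0.039  0.125 -0.002] [-4.000e-02 -4.312e+01  2.249e+01 -2.600e-01 -2.000e-02 -0.000e+00] [0.5549 0.0914 0.1062]
[-0.49  0.02  3.35] [-0.028  0.192  0.016] [-4.000e-02 -4.309e+01  2.250e+01 -2.700e-01 -2.000e-02 -0.000e+00] [0.5548 0.0914 0.1062]
```

Create f.py:
```python
from h import *
L=[]
for _ in range(4):
    camera("top");s=get_obs();L.append(np.r_[s["eef_pos"]*1e3,s["ft_force"]])
print(s["clock"],np.mean(L,0).round(2))
```

```text
(no output)
```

>>> jog_arm --deltas '[[[0,0,3,0,0,0,0],[0,0,0,0,0,0,0]]]'

```text
clock: 4.45
eef_pos: [0.5549, 0.0914, 0.1039]
tool_rot: [0.155, 0.988, 0.001, 0.002]
ft_force: [-0.9, -0.6, 2.4]
grip_width: 0.0003
```

```bash
python3 f.py
```

```text
4.65 [ 5.5487e+02  9.1430e+01  1.0401e+02 -1.1800e+00 -1.5000e-01  3.8600e+00]
```

>>> jog_arm --deltas '[[[0,0,3,0,0,0,0],[0,0,0,0,0,0,0]]]'

```text
clock: 4.85
eef_pos: [0.5549, 0.0914, 0.1036]
tool_rot: [0.155, 0.988, 0.001, 0.003]
ft_force: [-1.5, 0.7, 3.2]
grip_width: 0.0001
```

```bash
python3 f.py
```

```text
5.05 [ 5.5494e+02  9.1420e+01  1.0345e+02 -2.7500e+00 -2.0000e-01  7.0000e+00]
```

>>> jog_arm --deltas '[[[0,0,-20,0,0,0,0],[0,0,-25,0,0,0,0],[0,0,0,0,0,0,0]]]'

```text
clock: 5.35
eef_pos: [0.5536, 0.0911, 0.147]
tool_rot: [0.155, 0.988, -0.0, 0.001]
ft_force: [-0.1, -0.4, 0.8]
grip_width: -0.0002
```

```bash
python3 f.py; python3 go.py .5668 -.0455 .15
```

```text
5.55 [ 5.5141e+02  9.0790e+01  1.4382e+02 -3.1000e-01 -8.0000e-02 -3.7000e-01]
shift [ -57.  -124.7   -6.9] turn [-0.19 -0.31  0.  ] level shift [ -57.  -124.7   -7. ] F [-0.65  0.41 -0.15]
```

>>> jog_arm --deltas '[[[-19,-41.5,-2,0,0,0,0],[-19,-41.5,-2,0,0,0,0],[-19,-41.5,-2,0,0,0,0],[0,0,0,0,0,0,0],[0,0,0,0,0,0,0]]]'

```text
clock: 6.05
eef_pos: [0.5646, -0.0479, 0.1416]
tool_rot: [0.153, 0.988, -0.002, -0.008]
ft_force: [0.1, -0.0, -1.2]
grip_width: -0.0002
```

```bash
python3 go.py .5668 -.0455 .121
```

```text
shift [-1.7  3.1 20.6] turn [-0.33 -0.91  0.  ] level shift [-1.4  2.9 20.6] F [ 0.06 -0.05 -1.21]
```

>>> jog_arm --deltas '[[[-1.5,3,10,-0.3,-0.9,0,0],[0,0,8,0,0,0,0],[0,0,0,0,0,0,0]]]'

```text
clock: 6.35
eef_pos: [0.5652, -0.0434, 0.1205]
tool_rot: [0.152, 0.988, -0.0, -0.002]
ft_force: [-0.6, 0.2, 0.3]
grip_width: -0.0001
```

```bash
python3 go.py .5668 -.0455 .114;python3 f.py
```

```text
shift [-2.2 -1.5  6.5] turn [-0.06 -0.25  0.  ] level shift [-2.2 -1.5  6.5] F [-0.64  0.17  0.32]
6.55 [ 5.6613e+02 -4.3570e+01  1.2183e+02  1.1000e-01 -4.6000e-01 -1.7000e-01]
```

>>> jog_arm --deltas '[[[-1,-1.5,8,0,0,0,0],[0,0,0,0,0,0,0]]]'

```text
clock: 6.75
eef_pos: [0.5686, -0.045, 0.1156]
tool_rot: [0.151, 0.988, 0.0, 0.001]
ft_force: [-0.3, -0.7, -0.1]
grip_width: -0.0
```

```bash
python3 f.py
```

```text
6.95 [ 5.6863e+02 -4.5130e+01  1.1602e+02 -1.0000e-02  2.3000e-01  7.0000e-01]
```

>>> jog_arm --deltas '[[[0,0,3,0,0,0,0],[0,0,0,0,0,0,0]]]'

```text
clock: 7.15
eef_pos: [0.5686, -0.0452, 0.1141]
tool_rot: [0.152, 0.988, 0.001, 0.002]
ft_force: [-1.3, 1.1, 1.7]
grip_width: -0.0001
```

```bash
python3 f.py
```

```text
7.35 [ 5.6865e+02 -4.5190e+01  1.1418e+02 -1.2500e+00  5.0000e-01  3.6900e+00]
```

>>> jog_arm --deltas '[[[0,0,4,0,0,0,0],[0,0,0,0,0,0,0]]]'

```text
clock: 7.55
eef_pos: [0.5687, -0.0452, 0.1116]
tool_rot: [0.152, 0.988, 0.0, 0.002]
ft_force: [-1.0, 0.3, 4.8]
grip_width: -0.0
```

```bash
python3 f.py
```

```text
7.75 [568.67 -45.18 111.76  -1.96   0.66   5.81]
```

>>> jog_arm --deltas '[[[0,0,6,0,0,0,0],[0,0,0,0,0,0,0]]]'

```text
clock: 7.95
eef_pos: [0.5687, -0.0452, 0.1082]
tool_rot: [0.152, 0.988, 0.001, 0.003]
ft_force: [-3.0, 0.3, 9.1]
grip_width: -0.0002
```

```bash
python3 f.py
```

```text
8.15 [568.74 -45.19 108.67  -2.92   0.63   9.24]
```

>>> jog_arm --deltas '[[[0,0,-20,0,0,0,0],[0,0,-25,0,0,0,0],[0,0,0,0,0,0,0]]]'

```text
clock: 8.45
eef_pos: [0.5681, -0.0456, 0.1536]
tool_rot: [0.152, 0.988, 0.0, 0.002]
ft_force: [1.0, 0.2, 0.5]
grip_width: 0.0002
```

```bash
python3 f.py; python3 go.py .679 .0347 .15
```

```text
8.65 [ 5.6584e+02 -4.5400e+01  1.5020e+02  6.0000e-02  1.6000e-01 -5.3000e-01]
shift [-84.7 110.5  -1.2] turn [-0.05 -0.19  0.  ] level shift [-84.7 110.5  -0.8] F [-0.17  0.34  0.14]
```

R is stiff, at about 1.1 N/mm. F is next.

>>> jog_arm --deltas '[[[-28,36.5,0,0,0,0,0],[-28,36.5,0,0,0,0,0],[-28,36.5,0,0,0,0,0],[0,0,0,0,0,0,0],[0,0,0,0,0,0,0]]]'

```text
clock: 9.15
eef_pos: [0.6744, 0.0352, 0.1353]
tool_rot: [0.153, 0.988, -0.002, -0.012]
ft_force: [0.3, 0.3, 0.5]
grip_width: -0.0
```

```bash
python3 go.py .679 .0347 .121
```

```text
shift [-4.8  1.  14.1] turn [-0.48 -1.32  0.01] level shift [-4.5  0.9 14.3] F [0.26 0.34 0.52]
```

>>> jog_arm --deltas '[[[-4,1,10,-0.5,-1.3,0,0],[0,0,0,0,0,0,0]]]'

```text
clock: 9.35
eef_pos: [0.6761, 0.0344, 0.122]
tool_rot: [0.153, 0.988, -0.0, -0.002]
ft_force: [-0.4, 0.0, -1.3]
grip_width: -0.0002
```

```bash
python3 f.py; python3 go.py .679 .0347 .116
```

```text
9.55 [ 6.7743e+02  3.4400e+01  1.2438e+02 -4.9000e-01 -1.8000e-01  1.6000e-01]
shift [-0.6  0.4  9.4] turn [0.02 0.02 0.  ] level shift [-0.6  0.4  9.4] F [-0.08 -0.61  0.  ]
```

>>> jog_arm --deltas '[[[0,0,8,0,0,0,0],[0,0,0,0,0,0,0]]]'

```text
clock: 9.75
eef_pos: [0.6788, 0.0339, 0.1188]
tool_rot: [0.154, 0.988, 0.0, 0.002]
ft_force: [-1.2, 0.4, 0.1]
grip_width: 0.0001
```

```bash
python3 f.py
```

```text
9.95 [ 6.7942e+02  3.4010e+01  1.1977e+02  2.4000e-01  6.2000e-01 -1.0000e-01]
```

>>> jog_arm --deltas '[[[0,0,4,0,0,0,0],[0,0,0,0,0,0,0]]]'

```text
clock: 10.15
eef_pos: [0.68, 0.0342, 0.1163]
tool_rot: [0.154, 0.988, 0.001, 0.003]
ft_force: [-0.5, 0.1, 0.2]
grip_width: 0.0
```

```bash
python3 f.py
```

```text
10.35 [ 6.7991e+02  3.4210e+01  1.1644e+02 -1.6000e-01 -4.8000e-01  4.1000e-01]
```

>>> jog_arm --deltas '[[[0,0,5,0,0,0,0],[0,0,0,0,0,0,0]]]'

```text
clock: 10.55
eef_pos: [0.6801, 0.0342, 0.1128]
tool_rot: [0.154, 0.988, 0.001, 0.003]
ft_force: [-1.6, -0.6, 3.2]
grip_width: -0.0002
```

```bash
python3 f.py
```

```text
10.75 [ 6.8008e+02  3.4210e+01  1.1315e+02 -1.3600e+00 -3.5000e-01  4.5400e+00]
```

>>> jog_arm --deltas '[[[0,0,6,0,0,0,0],[0,0,0,0,0,0,0]]]'

```text
clock: 10.95
eef_pos: [0.6801, 0.0342, 0.1096]
tool_rot: [0.154, 0.988, 0.001, 0.004]
ft_force: [-2.6, 0.5, 6.5]
grip_width: -0.0002
```

```bash
python3 f.py
```

```text
11.15 [ 6.8016e+02  3.4210e+01  1.1007e+02 -3.0000e+00 -3.1000e-01  6.8000e+00]
```

>>> jog_arm --deltas '[[[0,0,-20,0,0,0,0],[0,0,-30,0,0,0,0],[0,0,-5,0,0,0,0],[0,0,0,0,0,0,0]]]'

```text
clock: 11.55
eef_pos: [0.6789, 0.0342, 0.1632]
tool_rot: [0.154, 0.988, 0.001, 0.003]
ft_force: [0.1, 0.0, -0.8]
grip_width: -0.0002
```

```bash
python3 f.py; python3 go.py .482 .085 .15
python3 - <<'E'
from h import *
c=camera("scene")
cv2.imwrite("pics/close3.png",cv2.resize(c[160:260,195:320],(750,600),interpolation=cv2.INTER_CUBIC)[...,::-1])
E
```

```text
11.75 [ 6.7835e+02  3.4150e+01  1.6222e+02 -1.5000e-01  1.8000e-01  2.6000e-01]
shift [202.1 -11.   11.3] turn [0.06 0.1  0.  ] level shift [202.1 -11.   11.6] F [-0.97  0.58 -0.4 ]
```

View pics/close3.png

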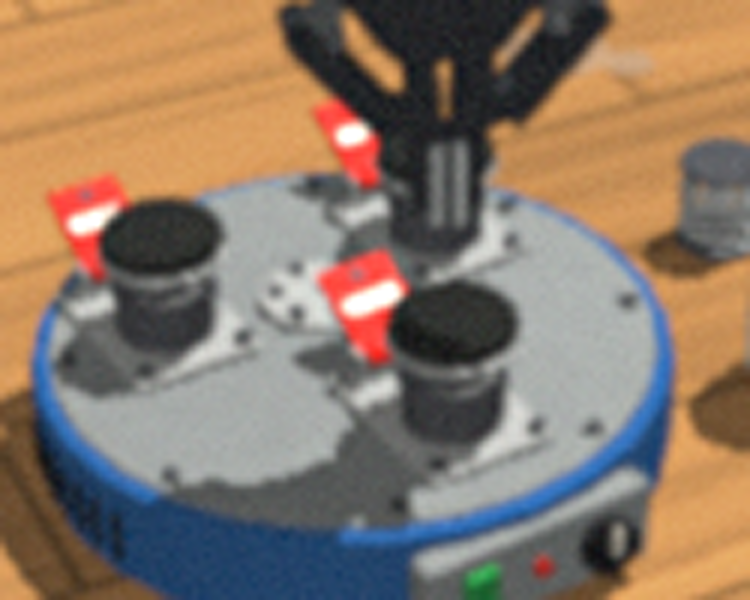

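>>> jog_arm --deltas '[[[40.4,-2.2,0,0,0,0,0],[40.4,-2.2,0,0,0,0,0],[40.4,-2.2,0,0,0,0,0],[40.4,-2.2,0,0,0,0,0],[40.4,-2.2,0,0,0,0,0]]]'

```text
clock: 12.3
eef_pos: [0.4775, 0.0847, 0.1519]
tool_rot: [0.156, 0.988, -0.001, -0.003]
ft_force: [-0.0, 1.7, 0.0]
grip_width: -0.0002
```

```bash
python3 f.py; python3 go.py .4815 .0843 .115
```

```text
12.5 [ 4.7362e+02  8.4820e+01  1.5128e+02 -1.4600e+00 -4.2000e-01 -4.7000e-01]
shift [-2.9  0.5 37.7] turn [-0.14 -0.29  0.  ] level shift [-2.7  0.4 37.7] F [-0.32 -0.34  1.1 ]
```

>>> jog_arm --deltas '[[[-1,0,20,0,0,0,0],[0,0,18,0,0,0,0],[0,0,0,0,0,0,0]]]'

```text
clock: 12.8
eef_pos: [0.4856, 0.0844, 0.115]
tool_rot: [0.156, 0.988, 0.0, 0.001]
ft_force: [-0.1, -0.4, 0.8]
grip_width: -0.0001
```

```bash
python3 f.py; python3 go.py .4815 .0843 .10
python3 - <<'E'
from h import *
c=camera("scene")
cv2.imwrite("pics/close4.png",cv2.resize(c[150:250,200:325],(750,600),interpolation=cv2.INTER_CUBIC)[...,::-1])
E
```

```text
13.0 [ 4.8665e+02  8.4720e+01  1.1705e+02  2.4000e-01 -2.6000e-01  3.0000e-01]
shift [ 4.9 -2.2 17.6] turn [0.17 0.34 0.  ] level shift [ 4.8 -2.1 17.7] F [-0.29 -0.95  1.15]
```

View pics/close4.png

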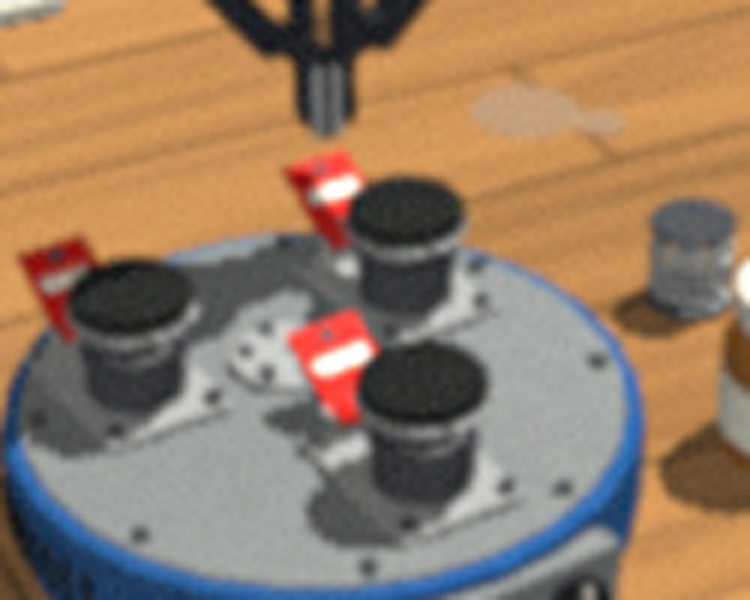

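The picture shows pad L (405,212) sitting clearly lower than before, and R and F only slightly lower. All the tags are up and the fingers are above L's tag (325,130). Pushing down.

>>> jog_arm --deltas '[[[5,-2,17,0,0,0,0],[0,0,12,0,0,0,0],[0,0,6,0,0,0,0],[0,0,0,0,0,0,0]]]'

```text
clock: 13.45
eef_pos: [0.4853, 0.0849, 0.0857]
tool_rot: [0.156, 0.988, 0.002, 0.007]
ft_force: [-0.2, -0.6, -0.0]
grip_width: -0.0003
```

```bash
python3 f.py; python3 go.py .4805 .0843 .074
```

```text
13.65 [4.858e+02 8.504e+01 8.631e+01 1.100e-01 5.400e-01 3.400e-01]
shift [ 5.1 -2.5 12.3] turn [0.43 0.85 0.  ] level shift [ 4.9 -2.4 12.4] F [-0.83  0.17  0.39]
```

>>> jog_arm --deltas '[[[3,-1,7,0.4,0.8,0,0],[0,0,5,0,0,0,0],[0,0,3,0,0,0,0],[0,0,0,0,0,0,0]]]'

```text
clock: 14.05
eef_pos: [0.4845, 0.0854, 0.0768]
tool_rot: [0.156, 0.988, 0.001, 0.003]
ft_force: [0.1, 0.1, -0.9]
grip_width: -0.0004
```

```bash
python3 f.py; python3 go.py .4805 .0843 .074
```

```text
14.25 [ 4.847e+02  8.544e+01  7.612e+01 -1.190e+00 -1.000e-02  6.260e+00]
shift [ 3.6 -2.4  2. ] turn [0.16 0.28 0.  ] level shift [ 3.6 -2.4  2. ] F [-1.56 -0.58  7.48]
```

>>> jog_arm --deltas '[[[0,0,3,0,0,0,0],[0,0,0,0,0,0,0]]]'

```text
clock: 14.45
eef_pos: [0.485, 0.0856, 0.0764]
tool_rot: [0.156, 0.988, 0.001, 0.004]
ft_force: [-0.8, -0.3, -1.0]
grip_width: 0.0001
```

```bash
python3 f.py
```

```text
14.65 [ 4.8515e+02  8.5600e+01  7.5990e+01 -1.1900e+00 -1.0000e-02  6.8500e+00]
```

>>> jog_arm --deltas '[[[0,0,-20,0,0,0,0],[0,0,-40,0,0,0,0],[0,0,-40,0,0,0,0],[0,0,0,0,0,0,0],[0,0,0,0,0,0,0]]]'

```text
clock: 15.15
eef_pos: [0.482, 0.0851, 0.1733]
tool_rot: [0.156, 0.988, -0.0, -0.002]
ft_force: [0.8, -1.0, -0.6]
grip_width: -0.0
```

```bash
python3 f.py
python3 - <<'E'
from h import *
c=camera("scene")
cv2.imwrite("pics/close5.png",cv2.resize(c[150:275,150:350],(800,500),interpolation=cv2.INTER_CUBIC)[...,::-1])
E
```

```text
15.35 [ 4.8170e+02  8.5050e+01  1.7274e+02 -3.0000e-01 -6.0000e-02 -8.0000e-02]
```

View pics/close5.png

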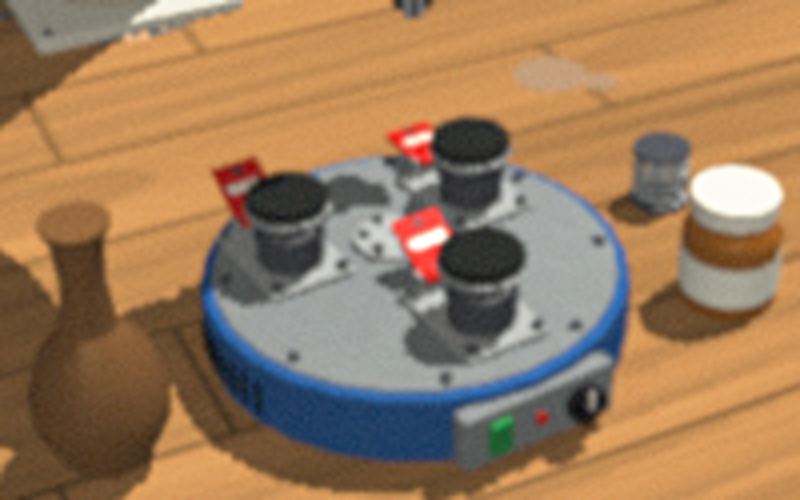

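The tag of L (412,140) now lies flat and the other two (240,190 and 425,240) are up. The bottle, jar and spring are standing in place, and the arm is clear.

```bash
python3 -c "
from workcell import *
print(job_done())"
```

```text
the job is handed in; nothing more can be done
None
```

I pressed all three pads, found the left one (robot's left, near x 0.554, y 0.092) to be the tired spring, and pushed its tag down flat. The job is handed in at about 15 s of the 48 s allowed; no verdict is reported.

- **Springs:** the left pad gained roughly 0.35 N per mm and went down to its stop. The right pad gained about 1.1 N per mm. The front pad gained about 0.75 N per mm over its last 3 mm, below the stated 1.0 to 1.1. I still counted it stiff, because it read 6.8 N at 110 mm height, against about 3 N for the left pad at 106 mm.
- **Tag:** the fingers met a firm stop at 76 mm height with about 7 N, which matches the tag lying flat.
- **Last picture:** the left tag is flat, the other two tags are up, and the bottle, jar and spare spring are upright and look unmoved. The arm was clear, with no force on the tool.
- **What disagreed:**
  - The force readings were noisy (about 1 N) and lagged. They came out about 3 N lower than the stated springs would give at those depths.
  - The tool also drifted by up to 7 mm in x on its first descent over the left pad, which I corrected before pressing.
- **Not measured:** I judged the rest heights of the pads only by eye. The left one sits clearly lower, and the other two about 2 mm down.

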